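# Set the gap of a print-scrap grinder

### The job

Set the gap of the small grinder for failed 3D prints: turn the knurled adjusting ring on top clockwise (seen from above) until you feel the burrs touch, gently, without cranking them hard together, then back it off exactly three clicks. Then swing the lock lever beside it all the way over to its other side, let go of everything, and leave the other things on the table alone.

Things in the scene. Friction and masses are not known exactly. Their poses are not given: they have to be found in the camera images.
- grinder: Grinder, fixed. Origin on the table under the ring's axis, z up. Grey foot plate 20 mm high, x -120 to +180, y -168 to +78 mm. Aluminium chamber, radius 52, up to 120 mm; collar with 18 equal marks, radius 40, up to 135 mm; ring from 137 to 173 mm. White motor housing x 60 to 170, y +-55 mm, up to 105 mm. Outlet spout on the -x side, below 75 mm. Lock lever on the -y side.
- ring_mid (a point): Centre of the knurled dark steel adjusting ring, 155 mm above the table: round, 60 mm in diameter, 36 mm tall, axis vertical, free all round to be pinched at any yaw (a 5 mm stud stands on its top). It turns without rising: clockwise from above closes the burrs. It clicks every 20 degrees; a spring detent (up to 0.25 N m, felt just past each click) pulls it into the nearest click on release.
- ring_rib (a point): Raised steel index rib on the ring's top face, 12 x 4 mm, 24 mm from the axis, 174 mm above the table. Shows how far the ring has turned. At the start the ring stands about 2 to 4 clicks open from touch. Touch lies exactly on a click, at a different angle each time: nothing visible shows it.
- burr_gap (a point): Upper burr, hidden in the chamber on the axis, 80 mm above the table at touch; it rises 0.017 mm a click, too little to measure. Past touch the ring resists like a spring of about 5 N m per rad and does not give way again: a firm touch is 0.4 to 0.6 N m at the ring; more than about 0.8 N m (0.18 rad past touch) is cranking the burrs hard together.
- lock_tip (a point): Centre of the black ball, 26 mm in diameter, on the lock lever: a 10 mm steel bar, 80 mm from pivot to ball centre. Pivot along the grinder's y axis through its x -30, y -125 mm, 42 mm above the table: the ball centre is 112 mm high at either end of the swing, 122 mm at the top. The block under it is 70 x 50 mm, up to 45 mm above the table.
- lock (a joint): Angle of the lock lever in rad: near 0 leaning to the grinder's -x side (unlocked, the start), 1.0 leaning to its +x side (locked, the end of its swing). It swings in the grinder's x-z plane, takes about 1 N at the ball and stays where it is left.

How it is judged:
By the outcome, as a careful person would: the job done as asked, in the order asked, and still so for the second after the job is handed in, with the robot touching nothing.
It also fails if it takes over 64 s, if anything falls off the work surface, if the arm or the gripper's body presses on something with over 40 N, if the wrist force passes 120 N, or if a joint passes its speed limit or range.

### The arm

A 7-joint arm with a two-finger parallel gripper is mounted at the origin on the work surface. World frame = base frame: x ahead of the robot, y to its left, z up, the work surface at z = 0. Lengths are in m, angles in degrees, forces in N, time in s.
With the tool pointing down it reaches from about 0.425 to 0.875 m from the base axis. Payload 9.9 kg.
Tool frame: the origin (TCP) lies on the front face of the gripper's body, between the roots of the fingers; the fingertips stand 73 mm ahead of it and the grasp point (between the pads) lies 54 mm ahead of it; z points along the fingers, y is the direction in which the jaws open and shut (so a half turn about z gives the same grasp; the last joint's range is limited). The gripper opens to 85 mm and grips with 20 to 120 N. Pads are 22 mm wide; open, the fingers measure 114 mm over their backs; the gripper's body (76 mm by 85 mm) begins 54 mm behind the grasp point. The pads swing forward as they close: fully open they stand 13 mm farther back than shut.
Start: joints at [-74.244, 32.985, 1.427, 82.34, -0.859, 64.687, -3.237], TCP at [0.237, 0.632, 0.304] pointing down, gripper open.
Joint ranges: [-157.87, 157.87], [-19.46, 123.44], [-87.15, 90], [11.01, 140.99], [-62.26, 242.26], [9.8, 113.94], [-161.44, 161.44]. Speed limits (degrees/s): [127.2, 127.2, 172.46, 172.46, 180, 180, 180].

### API

Orientations are given as a 3x3 rotation matrix whose columns are the frame's x, y, z axes.
In Python, from rig import manip, cams gives the robot as it stands.
- The arm moves only by the tool play_rows, never from a script. Its argument "series" is a list of rows, each a list of 6 numbers: the shift along the world's x, y, z each as a share of 0.05 m, from -1 to 1, then the turn, a rotation vector about the world's x, y, z each as a share of 1.5 rad, from -1 to 1. A call has 1 to 5 rows; each row shifts and turns the pose as measured when the row begins; what a row does not reach is not made up. A row lasts 1/8 s, in which the tool goes at most 62.5 mm and 10.7 degrees, less where a joint would pass 70% of its speed; a pose out of reach is approached as far as the arm can. A call with a number of a shift or a turn outside -1 to 1 is refused whole. A call with a gripper value outside its range is refused whole. "gripper" is the gripper's target within -1 to 1 (fully open at 1, half-way at 0, shut at -1), set as the call begins (left out, the last holds). The fingers move at their own pace and stop on an object; the grip force is fixed at half the most. Time passes only in rows, so rows that do not move let the fingers close. It gives the time, the measured TCP pose, the force and the opening at its end, in the units of the state.
- manip.get_obs(): the state, without advancing time (a new reading comes with each control period).
- cams.snapshot(name): name is "scene" or "top" or "wrist"; returns a dict with "image" (384x512x3 uint8, red, green, blue), "mtx" (3x3 intrinsics, pixels), "k1" (the pictures are not rectified: a ray, as slopes to the right and down, at radius r is drawn at 1 + k1 r^2 times it, then the intrinsics apply), "cam_to_world" (4x4, takes a point from camera to world coordinates). Camera axes: x right, y down, z forward; pixel columns grow to the right and rows downward; lengths in m; the calibration is good to about 2 mm. A picture is of the moment at which its call begins. There is no depth.
- manip.hand_in(): hands the job in, once; it reports no verdict.
The state is a dict: "clock": time; "q": joint angles; "qd": joint speeds; "tau": joint torques, N m; "eef_pos": TCP position; "tool_rot": TCP orientation; "contact_force": force on the tool from outside, world axes, zero at the start; "moment": the same for the moment, N m; "gripper_width": opening from 0.0 (shut) to 1.0 (fully open).
Only numpy, scipy, OpenCV 4.12 (cv2) and the standard library are available. Lean on these libraries where they do the work, as an engineer would, in place of code of your own. Each camera call takes 0.05 s, during which the arm holds its last target.

## Working session

There is one attempt and no reset: what is moved stays moved. The work goes in short steps, Python scripts to look and compute and a tool call to move; the robot and the scene stay as the last step left them, time stands still between calls to the robot, and variables do not carry over. Pictures are saved under pics/ and viewed, and the job is handed in when it is done.

Besides the shell and the picture viewer there is one more tool, called after ">>>" as name([rows], argument=value, ...), one row to a line, values as JSON. play_rows: Moves the arm, as the interface text tells. Shift numbers are shares of 0.05 m and turn numbers shares of 1.5 rad, none past 1 either way. Its arguments: {"type":"object","properties":{"series":{"type":"array"},"gripper":{"type":"number"}},"required":["series"]}

```bash
mkdir -p pics; ls; python3 - <<'E'
from rig import manip,cams
import cv2,numpy as np
o=manip.get_obs()
for k,v in o.items(): print(k,np.round(v,3).tolist())
for n in("scene","top","wrist"):
    s=cams.snapshot(n); cv2.imwrite(f"pics/a_{n}.png",s["image"][:,:,::-1]); print(n,s["mtx"].tolist(),s["k1"],np.round(s["cam_to_world"],3).tolist())
E
```

```text
pics
clock 0.0
q [-74.245, 33.033, 1.421, 82.387, -0.859, 64.686, -3.238]
qd [0.015, 0.1, 0.015, -0.127, 0.03, -0.031, -0.003]
tau [-0.0, -76.576, 2.25, -28.597, 0.015, 0.013, -0.0]
eef_pos [0.237, 0.632, 0.303]
tool_rot [[-0.936, 0.351, -0.001], [0.351, 0.936, -0.002], [-0.0, -0.002, -1.0]]
contact_force [-0.632, 0.504, 0.609]
moment [0.064, 0.005, 0.086]
gripper_width 1.0
scene [[486.7306575211722, 0.0, 253.76619986071975], [0.0, 486.7306575211722, 191.55776410009656], [0.0, 0.0, 1.0]] -0.15640453890642592 [[0.343, 0.74, -0.578, 0.983], [0.939, -0.264, 0.219, -0.182], [0.01, -0.619, -0.786, 0.765], [0.0, 0.0, 0.0, 1.0]]
top [[415.71082578812457, 0.0, 250.87086546096816], [0.0, 415.71082578812457, 182.48057109851717], [0.0, 0.0, 1.0]] 0.02162512415354479 [[0.013, -0.977, 0.214, 0.374], [-1.0, -0.011, 0.007, 0.002], [-0.005, -0.214, -0.977, 0.741], [0.0, 0.0, 0.0, 1.0]]
wrist [[273.72465731792386, 0.0, 255.81792832844755], [0.0, 273.72465731792386, 190.74314361980626], [0.0, 0.0, 1.0]] -0.027232138128736743 [[0.35, 0.891, 0.289, 0.163], [0.937, -0.333, -0.109, 0.66], [-0.001, 0.309, -0.951, 0.373], [0.0, 0.0, 0.0, 1.0]]
```

View pics/a_scene.png

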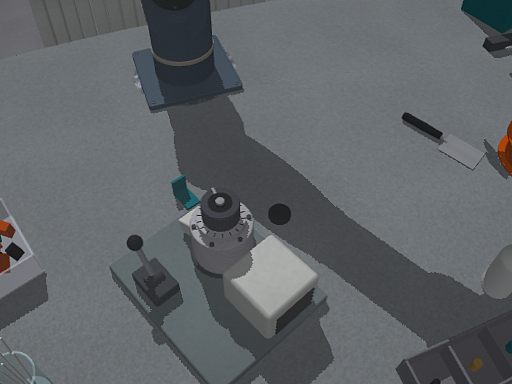

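View pics/a_top.png

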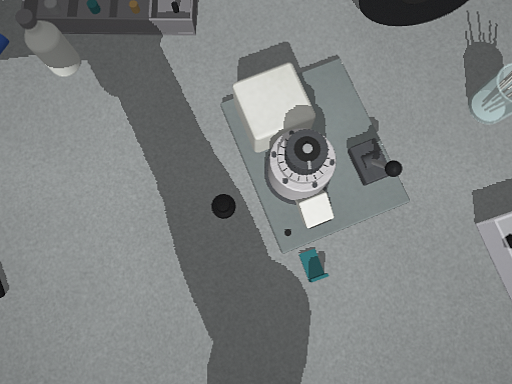

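View pics/a_wrist.png

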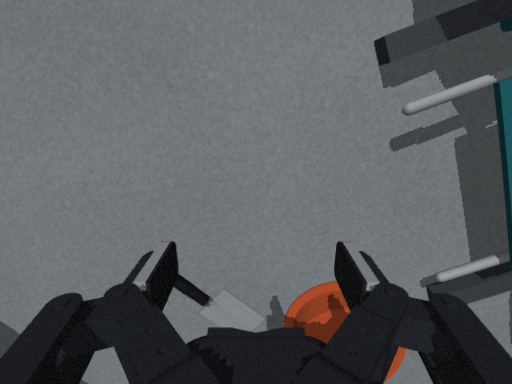

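```bash
cat > h.py <<'E'
from rig import manip,cams
import cv2,numpy as np
def ray(s,u,v):
    m=s["mtx"]; d=np.array([(u-m[0][2])/m[0][0],(v-m[1][2])/m[1][1]]); p=d.copy()
    for _ in range(20): p=d/(1+s["k1"]*(p@p))
    T=np.array(s["cam_to_world"]); r=T[:3,:3]@np.array([p[0],p[1],1]); return T[:3,3],r/np.linalg.norm(r)
def onz(s,u,v,z):
    o,r=ray(s,u,v); return o+r*(z-o[2])/r[2]
def proj(s,P):
    T=np.array(s["cam_to_world"]); c=T[:3,:3].T@(np.array(P)-T[:3,3]); p=c[:2]/c[2]; p=p*(1+s["k1"]*(p@p)); m=s["mtx"]
    return np.array([m[0][0]*p[0]+m[0][2],m[1][1]*p[1]+m[1][2]])
def tri(a,b):
    (o1,r1),(o2,r2)=a,b; A=np.stack([r1,-r2],1); t=np.linalg.lstsq(A,o2-o1,rcond=None)[0]
    p,q=o1+t[0]*r1,o2+t[1]*r2; return (p+q)/2,np.linalg.norm(p-q)
def crop(s,u,v,h,f,name):
    im=s["image"][max(0,v-h):v+h,max(0,u-h):u+h,::-1]; cv2.imwrite(name,cv2.resize(im,None,fx=f,fy=f,interpolation=cv2.INTER_CUBIC))
E
python3 - <<'E'
from h import *
t=cams.snapshot("top"); s=cams.snapshot("scene")
crop(t,307,158,50,6,"pics/b_top.png"); crop(s,220,215,50,6,"pics/b_sc.png")
E
```

```text
(no output)
```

View pics/b_top.png

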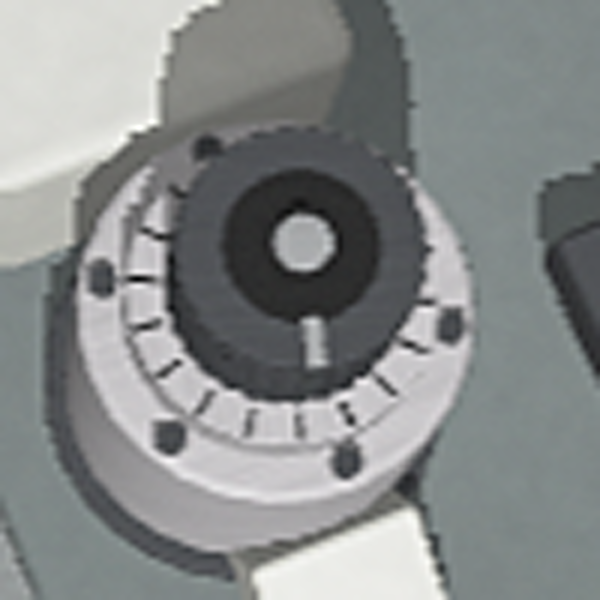

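View pics/b_sc.png

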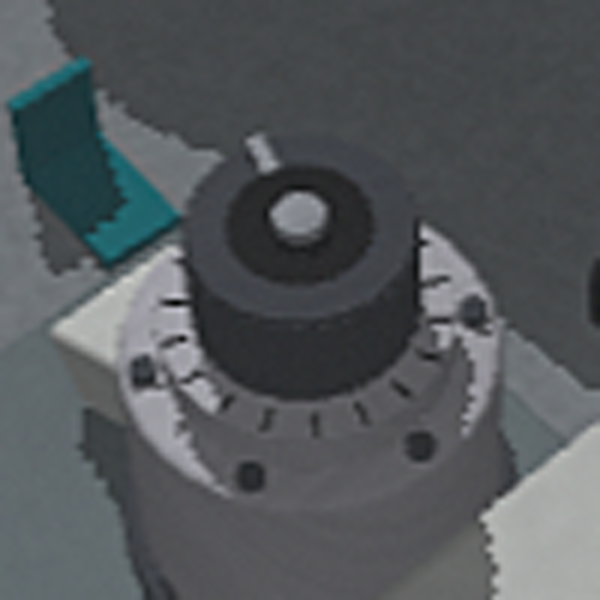

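```bash
python3 - <<'E'
from h import *
t=cams.snapshot("top"); s=cams.snapshot("scene")
r,e=tri(ray(t,307.2,148.1),ray(s,219.7,202.4)); print("ring",r,e, onz(t,307.2,148.1,.173),onz(s,219.7,202.4,.173))
def blob(x,u,v,h,th):
    im=x["image"][v-h:v+h,u-h:u+h].max(2); m=(im<th).astype(np.uint8)
    n,l,st,c=cv2.connectedComponentsWithStats(m); i=1+np.argmax(st[1:,4]); print(st[i]); return c[i]+[u-h,v-h]
a=blob(t,393,169,12,40); b=blob(s,134,243,12,40); print(a,b)
p,e=tri(ray(t,*a),ray(s,*b)); print("ball",p,e)
R=onz(t,307.2,148.1,.173)
d=p[:2]-r[:2]; yaw=np.arctan2(d[1],d[0])-np.arctan2(-125,-68.4); print("yaw",np.degrees(yaw),np.linalg.norm(d),np.hypot(125,68.4))
# foot plate corner check
for n,q in (("c1",(338,56)),("c2",(222,102)),("c3",(281,250)),("c4",(409,198))):
    w=onz(t,*q,.02); dd=w[:2]-r[:2]; c,s_=np.cos(yaw),np.sin(yaw); print(n,c*dd[0]+s_*dd[1],-s_*dd[0]+c*dd[1])
# rib
w=onz(t,257+314/6-.4,108+342/6-.4,.175); d=w-r; print("rib",np.hypot(*d[:2]),np.degrees(np.arctan2(d[1],d[0])))
E
```

```text
ring [ 0.54953668 -0.07319743  0.17262044] 0.0003655061259565738 [ 0.54936823 -0.07332283  0.173     ] [ 0.54987264 -0.07309391  0.173     ]
[  4   4  16  16 150]
[ 5  6 16 14 57]
[392.06       167.43333333] [134.71929825 244.73684211]
ball [ 0.53871937 -0.21401133  0.1096709 ] 0.0012973440870270596
yaw 24.294651992272385 0.14122877572471906 142.49056109090174
c1 0.1758252988705528 -0.16865424022941444
c2 0.1785133671135334 0.06864960308151152
c3 -0.1121205694639816 0.08072158484828335
c4 -0.11948527424682281 -0.162094976635677
rib 0.025017239994942837 -175.62317477537354
```

>>> play_rows([
  [0.42,-0.94,0.1,0,0,-0.014],
  [0.42,-0.94,0.1,0,0,-0.014],
  [0.42,-0.94,0.1,0,0,-0.014],
  [0.42,-0.94,0.1,0,0,-0.014],
  [0.42,-0.94,0.1,0,0,-0.014],
], gripper=1)

```text
clock: 0.98
eef_pos: [0.3412, 0.3934, 0.3279]
tool_rot: [[-0.896, 0.444, -0.001], [0.444, 0.896, 0.001], [0.001, 0.0, -1.0]]
contact_force: [1.2, -0.1, -0.6]
gripper_width: 1.0
```

>>> play_rows([
  [0.42,-0.94,0,0,0,-0.014],
  [0.42,-0.94,0,0,0,-0.014],
  [0.42,-0.94,0,0,0,-0.014],
  [0.42,-0.94,0,0,0,-0.014],
  [0.42,-0.94,0,0,0,-0.014],
])

```text
clock: 1.6
eef_pos: [0.449, 0.1504, 0.3298]
tool_rot: [[-0.843, 0.538, 0.003], [0.538, 0.843, 0.004], [-0.0, 0.005, -1.0]]
contact_force: [1.1, -0.7, 0.1]
gripper_width: 1.003
```

>>> play_rows([
  [0.4,-0.9,0,0,0,-0.014],
  [0.4,-0.9,0,0,0,-0.014],
  [0.4,-0.9,0,0,0,-0.014],
  [0.4,-0.9,0,0,0,-0.014],
  [0.4,-0.9,0,0,0,-0.014],
])

```text
clock: 2.22
eef_pos: [0.5517, -0.0824, 0.3312]
tool_rot: [[-0.78, 0.626, 0.007], [0.626, 0.78, 0.005], [-0.002, 0.008, -1.0]]
contact_force: [0.6, 0.7, -0.0]
gripper_width: 0.999
```

>>> play_rows([
  [0,0,0,0,0,0],
])

```text
clock: 2.35
eef_pos: [0.5522, -0.0867, 0.3312]
tool_rot: [[-0.776, 0.631, 0.007], [0.631, 0.776, 0.002], [-0.004, 0.006, -1.0]]
contact_force: [-0.5, 0.9, -0.2]
gripper_width: 1.004
```

```bash
python3 - <<'E'
from h import *
o=manip.get_obs(); print(np.round(o["eef_pos"],4),np.round(o["q"],1),o["moment"],o["tool_rot"])
s=cams.snapshot("wrist"); cv2.imwrite("pics/c.png",s["image"][:,:,::-1]); print(proj(s,[.5495,-.0732,.173]))
E
```

```text
[ 0.5522 -0.0867  0.3312] [-8.3 22.3 18.2 98.6 -8.1 59.9 63.5] [-0.01665194  0.01928747  0.01005736] [[-0.77613701  0.63052262  0.00725041]
 [ 0.63055098  0.77614405  0.00242339]
 [-0.00409936  0.00645263 -0.99997078]]
[264.3261039  184.19750334]
```

View pics/c.png

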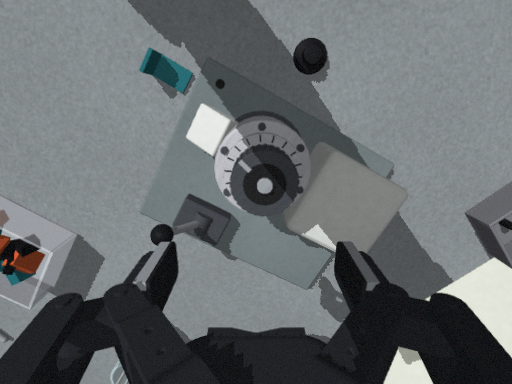

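>>> play_rows([
  [-0.05,0.27,-0.1,-0.0016,0.0048,0],
  [0,0,0,0,0,0],
])

```text
clock: 2.65
eef_pos: [0.5486, -0.0671, 0.3255]
tool_rot: [[-0.78, 0.626, -0.002], [0.626, 0.78, 0.003], [0.004, 0.001, -1.0]]
contact_force: [0.9, 0.7, 0.2]
gripper_width: 1.0
```

```bash
python3 - <<'E'
from h import *
o=manip.get_obs(); print(np.round(o["eef_pos"],4),o["moment"],o["tool_rot"])
s=cams.snapshot("wrist"); crop(s,264,184,60,5,"pics/d.png"); print(proj(s,[.5495,-.0732,.173]),proj(s,[.5495,-.0732,.178]))
E
```

```text
[ 0.5486 -0.0671  0.3255] [ 0.00304397 -0.06078212 -0.03136598] [[-0.77998809  0.62579124 -0.00197564]
 [ 0.62578444  0.77998962  0.00316785]
 [ 0.00352339  0.00123456 -0.99999303]]
[250.40959474 204.14047706] [250.31012084 206.21362228]
```

View pics/d.png

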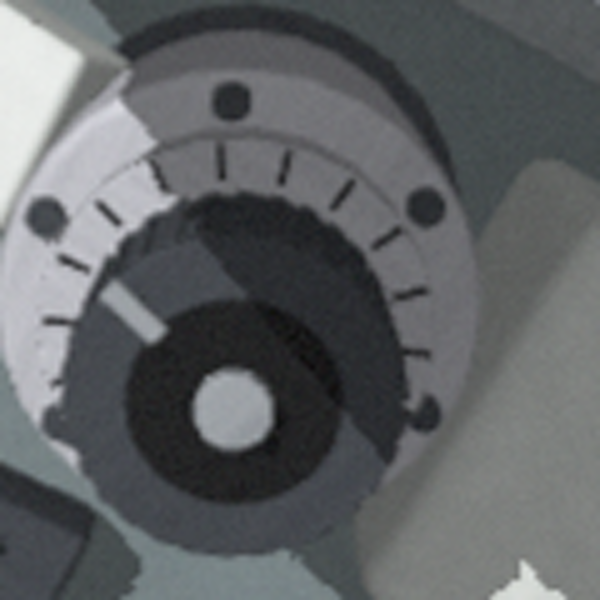

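>>> play_rows([
  [0.02,-0.11,-0.4,0,0,0],
  [0,0,-0.5,0,0,0],
  [0,0,-0.5,0,0,0],
  [0,0,-0.4,0,0,0],
  [0,0,0,0,0,0],
])

```text
clock: 3.32
eef_pos: [0.5496, -0.0688, 0.235]
tool_rot: [[-0.785, 0.62, 0.002], [0.62, 0.785, 0.003], [0.001, 0.004, -1.0]]
contact_force: [-0.1, -0.0, -0.4]
gripper_width: 1.002
```

```bash
python3 - <<'E'
from h import *
o=manip.get_obs(); print(np.round(o["eef_pos"],4),o["moment"],o["contact_force"],o["tool_rot"],o["clock"])
E
```

```text
[ 0.5496 -0.0688  0.235 ] [ 0.03517237 -0.02902677 -0.00126407] [-0.09861362 -0.01507315 -0.39907124] [[-7.84831973e-01  6.19706135e-01  1.75511303e-03]
 [ 6.19708179e-01  7.84824887e-01  3.41604697e-03]
 [ 7.39488878e-04  3.76868078e-03 -9.99992625e-01]] 3.325
```

>>> play_rows([
  [0,-0.1,-0.3,-0.002,0.001,0],
  [0,0,-0.15,0,0,0],
  [0,0,0,0,0,0],
])

```text
clock: 3.7
eef_pos: [0.5504, -0.0737, 0.2128]
tool_rot: [[-0.786, 0.619, 0.003], [0.619, 0.786, 0.0], [-0.002, 0.002, -1.0]]
contact_force: [-0.2, 0.8, -0.2]
gripper_width: 0.998
```

```bash
python3 - <<'E'
from h import *
o=manip.get_obs(); print(np.round(o["eef_pos"],4),o["moment"],o["contact_force"],o["clock"])
E
```

```text
[ 0.5504 -0.0737  0.2128] [ 0.02092901  0.02410714 -0.02955383] [-0.16061078  0.80958702 -0.21772698] 3.7
```

>>> play_rows([
  [0,0,0,0,0,0],
  [0,0,0,0,0,0],
  [0,0,0,0,0,0],
  [0,0,0,0,0,0],
], gripper=-1)

```text
clock: 4.2
eef_pos: [0.5502, -0.0743, 0.2138]
tool_rot: [[-0.785, 0.619, 0.003], [0.619, 0.785, -0.0], [-0.003, 0.002, -1.0]]
contact_force: [0.2, 0.3, -3.4]
gripper_width: 0.684
```

```bash
cat > st.py <<'E'
from h import *
o=manip.get_obs(); R=np.array(o["tool_rot"]); print("t",o["clock"],np.round(o["eef_pos"],4),"M",np.round(o["moment"],3),"F",np.round(o["contact_force"],1),"yaw",round(np.degrees(np.arctan2(R[1,1],R[0,1])),2),"tilt",np.round(R[:2,2],4),"w",round(o["gripper_width"],3),"q7",round(o["q"][6],1),"tau7",round(o["tau"][6],3))
E
python3 st.py
```

```text
t 4.2 [ 0.5502 -0.0743  0.2138] M [-0.108 -0.065 -0.033] F [ 0.2  0.3 -3.4] yaw 51.74 tilt [ 0.0032 -0.0003] w 0.684 q7 65.7 tau7 0.002
```

>>> play_rows([
  [0,0,0,0,0,0],
  [0,0,0,0,0,-0.04],
])

```text
clock: 4.45
eef_pos: [0.5502, -0.0743, 0.2138]
tool_rot: [[-0.746, 0.666, 0.003], [0.666, 0.746, -0.0], [-0.003, 0.002, -1.0]]
contact_force: [-0.7, -0.5, -2.1]
gripper_width: 0.683
```

```bash
python3 st.py
```

```text
t 4.45 [ 0.5502 -0.0743  0.2138] M [-0.228  0.079  0.153] F [-0.7 -0.5 -2.1] yaw 48.26 tilt [ 0.0031 -0.0005] w 0.683 q7 62.9 tau7 1.018
```

>>> play_rows([
  [0,0,0,0,0,-0.04],
])

```text
clock: 4.58
eef_pos: [0.5502, -0.0744, 0.2138]
tool_rot: [[-0.704, 0.711, 0.003], [0.711, 0.704, -0.001], [-0.003, 0.002, -1.0]]
contact_force: [-0.2, -0.2, -2.1]
gripper_width: 0.684
```

```bash
python3 st.py
```

```text
t 4.575 [ 0.5502 -0.0744  0.2138] M [-0.145  0.039  0.103] F [-0.2 -0.2 -2.1] yaw 44.71 tilt [ 0.003  -0.0007] w 0.684 q7 60.1 tau7 0.754
```

>>> play_rows([
  [0,0,0,0,0,-0.04],
])

```text
clock: 4.7
eef_pos: [0.5501, -0.0744, 0.2138]
tool_rot: [[-0.658, 0.753, 0.003], [0.753, 0.658, -0.001], [-0.002, 0.002, -1.0]]
contact_force: [-0.5, -0.7, -2.1]
gripper_width: 0.684
```

```bash
python3 st.py
```

```text
t 4.7 [ 0.5501 -0.0744  0.2138] M [-0.165  0.026  0.003] F [-0.5 -0.7 -2.1] yaw 41.16 tilt [ 0.0028 -0.0009] w 0.684 q7 57.4 tau7 0.776
```

>>> play_rows([
  [0,0,0,0,0,-0.04],
])

```text
clock: 4.82
eef_pos: [0.5501, -0.0744, 0.2138]
tool_rot: [[-0.61, 0.792, 0.003], [0.792, 0.61, -0.001], [-0.002, 0.001, -1.0]]
contact_force: [-0.3, -0.9, -3.1]
gripper_width: 0.685
```

```bash
python3 st.py
```

```text
t 4.825 [ 0.5501 -0.0744  0.2138] M [-0.123  0.103  0.064] F [-0.3 -0.9 -3.1] yaw 37.62 tilt [ 0.0026 -0.0011] w 0.685 q7 54.6 tau7 0.785
```

>>> play_rows([
  [0,0,0,0,0,-0.04],
  [0,0,0,0,0,-0.04],
])

```text
clock: 5.08
eef_pos: [0.55, -0.0745, 0.2138]
tool_rot: [[-0.508, 0.861, 0.002], [0.861, 0.508, -0.002], [-0.002, 0.001, -1.0]]
contact_force: [-0.9, -0.9, -1.7]
gripper_width: 0.683
```

```bash
python3 st.py
```

```text
t 5.075 [ 0.55   -0.0745  0.2138] M [-0.122  0.031  0.184] F [-0.9 -0.9 -1.7] yaw 30.52 tilt [ 0.0021 -0.0015] w 0.683 q7 49.0 tau7 0.633
```

>>> play_rows([
  [0,0,0,0,0,-0.025],
])

```text
clock: 5.2
eef_pos: [0.55, -0.0745, 0.2138]
tool_rot: [[-0.474, 0.88, 0.002], [0.88, 0.474, -0.002], [-0.003, 0.001, -1.0]]
contact_force: [0.4, -1.3, -2.0]
gripper_width: 0.681
```

```bash
python3 st.py
```

```text
t 5.2 [ 0.55   -0.0745  0.2138] M [-0.158 -0.015  0.086] F [ 0.4 -1.3 -2. ] yaw 28.3 tilt [ 0.0021 -0.0018] w 0.681 q7 47.3 tau7 0.192
```

>>> play_rows([
  [0,0,0,0,0,-0.025],
])

```text
clock: 5.32
eef_pos: [0.5499, -0.0745, 0.2138]
tool_rot: [[-0.439, 0.898, 0.002], [0.898, 0.439, -0.002], [-0.003, 0.001, -1.0]]
contact_force: [-0.3, -1.5, -1.9]
gripper_width: 0.688
```

```bash
python3 st.py
```

```text
t 5.325 [ 0.5499 -0.0745  0.2138] M [-0.15   0.029  0.138] F [-0.3 -1.5 -1.9] yaw 26.06 tilt [ 0.002  -0.0019] w 0.688 q7 45.6 tau7 0.437
```

>>> play_rows([
  [0,0,0,0,0,-0.038],
  [0,0,0,0,0,-0.038],
  [0,0,0,0,0,-0.038],
  [0,0,0,0,0,-0.038],
])

```text
clock: 5.82
eef_pos: [0.5498, -0.0746, 0.2138]
tool_rot: [[-0.215, 0.977, 0.001], [0.977, 0.215, -0.002], [-0.002, 0.001, -1.0]]
contact_force: [-0.1, -1.2, -1.6]
gripper_width: 0.682
```

```bash
python3 st.py
```

```text
t 5.825 [ 0.5498 -0.0746  0.2138] M [-0.191  0.1   -0.01 ] F [-0.1 -1.2 -1.6] yaw 12.41 tilt [ 0.0013 -0.002 ] w 0.682 q7 35.0 tau7 0.765
```

>>> play_rows([
  [0,0,0,0,0,-0.025],
])

```text
clock: 5.95
eef_pos: [0.5497, -0.0746, 0.2138]
tool_rot: [[-0.176, 0.984, 0.001], [0.984, 0.176, -0.002], [-0.002, 0.001, -1.0]]
contact_force: [-0.4, -0.9, -1.6]
gripper_width: 0.684
```

```bash
python3 st.py
```

```text
t 5.95 [ 0.5497 -0.0746  0.2138] M [-0.127  0.098  0.219] F [-0.4 -0.9 -1.6] yaw 10.15 tilt [ 0.001 -0.002] w 0.684 q7 33.2 tau7 0.135
```

>>> play_rows([
  [0,0,0,0,0,-0.02],
])

```text
clock: 6.08
eef_pos: [0.5497, -0.0746, 0.2138]
tool_rot: [[-0.145, 0.989, 0.001], [0.989, 0.145, -0.002], [-0.002, 0.001, -1.0]]
contact_force: [-0.2, -0.8, -3.1]
gripper_width: 0.685
```

```bash
python3 st.py
```

```text
t 6.075 [ 0.5497 -0.0746  0.2138] M [-0.158 -0.001  0.139] F [-0.2 -0.8 -3.1] yaw 8.36 tilt [ 0.001  -0.0022] w 0.685 q7 31.9 tau7 0.213
```

>>> play_rows([
  [0,0,0,0,0,-0.025],
])

```text
clock: 6.2
eef_pos: [0.5497, -0.0746, 0.2138]
tool_rot: [[-0.106, 0.994, 0.001], [0.994, 0.106, -0.002], [-0.002, 0.001, -1.0]]
contact_force: [-0.6, -1.0, -1.9]
gripper_width: 0.686
```

```bash
python3 st.py
```

```text
t 6.2 [ 0.5497 -0.0746  0.2138] M [-0.147  0.091  0.044] F [-0.6 -1.  -1.9] yaw 6.09 tilt [ 0.0009 -0.0022] w 0.686 q7 30.1 tau7 0.502
```

>>> play_rows([
  [0,0,0,0,0,-0.025],
])

```text
clock: 6.32
eef_pos: [0.5497, -0.0746, 0.2138]
tool_rot: [[-0.066, 0.998, 0.001], [0.998, 0.066, -0.002], [-0.002, 0.001, -1.0]]
contact_force: [-1.8, -0.2, -1.0]
gripper_width: 0.689
```

```bash
python3 st.py
```

```text
t 6.325 [ 0.5497 -0.0746  0.2138] M [-0.173  0.073  0.033] F [-1.8 -0.2 -1. ] yaw 3.8 tilt [ 0.0008 -0.0021] w 0.689 q7 28.3 tau7 0.472
```

Not touch at click 2. On to click 3 (yaw about -8.3).

>>> play_rows([
  [0,0,0,0,0,-0.038],
  [0,0,0,0,0,-0.038],
  [0,0,0,0,0,-0.038],
])

```text
clock: 6.7
eef_pos: [0.5496, -0.0746, 0.2138]
tool_rot: [[0.114, 0.993, 0.0], [0.993, -0.114, -0.002], [-0.002, 0.001, -1.0]]
contact_force: [-1.0, -1.0, -1.6]
gripper_width: 0.683
```

```bash
python3 st.py
```

```text
t 6.7 [ 0.5496 -0.0746  0.2138] M [-0.164  0.09  -0.021] F [-1.  -1.  -1.6] yaw -6.56 tilt [ 0.0003 -0.0019] w 0.683 q7 20.4 tau7 0.766
```

>>> play_rows([
  [0,0,0,0,0,-0.025],
])

```text
clock: 6.82
eef_pos: [0.5495, -0.0746, 0.2138]
tool_rot: [[0.154, 0.988, 0.0], [0.988, -0.154, -0.002], [-0.002, 0.0, -1.0]]
contact_force: [-1.3, -0.6, -0.7]
gripper_width: 0.687
```

```bash
python3 st.py
```

```text
t 6.825 [ 0.5495 -0.0746  0.2138] M [-0.196  0.108  0.046] F [-1.3 -0.6 -0.7] yaw -8.86 tilt [ 0.0001 -0.002 ] w 0.687 q7 18.6 tau7 0.262
```

>>> play_rows([
  [0,0,0,0,0,-0.02],
])

```text
clock: 6.95
eef_pos: [0.5494, -0.0746, 0.2138]
tool_rot: [[0.185, 0.983, -0.0], [0.983, -0.185, -0.002], [-0.002, 0.0, -1.0]]
contact_force: [-0.9, -0.5, -1.9]
gripper_width: 0.684
```

```bash
python3 st.py
```

```text
t 6.95 [ 0.5494 -0.0746  0.2138] M [-0.223  0.031  0.306] F [-0.9 -0.5 -1.9] yaw -10.66 tilt [-0.0001 -0.002 ] w 0.684 q7 17.2 tau7 0.037
```

>>> play_rows([
  [0,0,0,0,0,-0.016],
])

```text
clock: 7.08
eef_pos: [0.5495, -0.0745, 0.2138]
tool_rot: [[0.21, 0.978, -0.0], [0.978, -0.21, -0.002], [-0.002, 0.0, -1.0]]
contact_force: [-0.7, -1.5, -2.0]
gripper_width: 0.688
```

```bash
python3 st.py
```

```text
t 7.075 [ 0.5495 -0.0745  0.2138] M [-0.227  0.08   0.092] F [-0.7 -1.5 -2. ] yaw -12.11 tilt [-0.0001 -0.0021] w 0.688 q7 16.1 tau7 0.183
```

>>> play_rows([
  [0,0,0,0,0,-0.02],
])

```text
clock: 7.2
eef_pos: [0.5494, -0.0745, 0.2138]
tool_rot: [[0.241, 0.971, -0.0], [0.971, -0.241, -0.002], [-0.002, 0.0, -1.0]]
contact_force: [-0.7, -0.5, -1.1]
gripper_width: 0.682
```

```bash
python3 st.py
```

```text
t 7.2 [ 0.5494 -0.0745  0.2138] M [-0.218  0.084  0.059] F [-0.7 -0.5 -1.1] yaw -13.94 tilt [-0.0002 -0.002 ] w 0.682 q7 14.7 tau7 0.385
```

>>> play_rows([
  [0,0,0,0,0,-0.02],
])

```text
clock: 7.32
eef_pos: [0.5494, -0.0745, 0.2138]
tool_rot: [[0.272, 0.962, -0.0], [0.962, -0.272, -0.002], [-0.002, 0.0, -1.0]]
contact_force: [-1.6, -0.4, -1.6]
gripper_width: 0.689
```

```bash
python3 st.py
```

```text
t 7.325 [ 0.5494 -0.0745  0.2138] M [-0.228  0.09   0.046] F [-1.6 -0.4 -1.6] yaw -15.78 tilt [-0.0002 -0.0019] w 0.689 q7 13.3 tau7 0.358
```

>>> play_rows([
  [0,0,0,0,0,-0.038],
  [0,0,0,0,0,-0.038],
  [0,0,0,0,0,-0.038],
])

```text
clock: 7.7
eef_pos: [0.5493, -0.0745, 0.2138]
tool_rot: [[0.44, 0.898, -0.001], [0.898, -0.44, -0.001], [-0.002, -0.0, -1.0]]
contact_force: [-2.3, -0.6, -1.9]
gripper_width: 0.686
```

```bash
python3 st.py
```

```text
t 7.7 [ 0.5493 -0.0745  0.2138] M [-0.223  0.191 -0.022] F [-2.3 -0.6 -1.9] yaw -26.09 tilt [-0.0007 -0.0014] w 0.686 q7 5.5 tau7 0.757
```

>>> play_rows([
  [0,0,0,0,0,-0.025],
])

```text
clock: 7.82
eef_pos: [0.5492, -0.0745, 0.2138]
tool_rot: [[0.475, 0.88, -0.001], [0.88, -0.475, -0.001], [-0.002, -0.0, -1.0]]
contact_force: [-2.0, -0.4, -2.2]
gripper_width: 0.682
```

```bash
python3 st.py
```

```text
t 7.825 [ 0.5492 -0.0745  0.2138] M [-0.273  0.271  0.055] F [-2.  -0.4 -2.2] yaw -28.38 tilt [-0.0009 -0.0014] w 0.682 q7 3.7 tau7 0.306
```

>>> play_rows([
  [0,0,0,0,0,-0.02],
])

```text
clock: 7.95
eef_pos: [0.5492, -0.0745, 0.2138]
tool_rot: [[0.503, 0.864, -0.001], [0.864, -0.503, -0.001], [-0.002, -0.0, -1.0]]
contact_force: [-3.1, -0.1, -0.9]
gripper_width: 0.685
```

```bash
python3 st.py
```

```text
t 7.95 [ 0.5492 -0.0745  0.2138] M [-0.35   0.264  0.331] F [-3.1 -0.1 -0.9] yaw -30.18 tilt [-0.0011 -0.0015] w 0.685 q7 2.3 tau7 0.012
```

>>> play_rows([
  [0,0,0,0,0,-0.014],
])

```text
clock: 8.07
eef_pos: [0.5491, -0.0745, 0.2138]
tool_rot: [[0.521, 0.853, -0.001], [0.853, -0.521, -0.002], [-0.002, -0.0, -1.0]]
contact_force: [-1.9, -0.7, -1.2]
gripper_width: 0.688
```

```bash
python3 st.py
```

```text
t 8.075 [ 0.5491 -0.0745  0.2138] M [-0.313  0.174  0.335] F [-1.9 -0.7 -1.2] yaw -31.43 tilt [-0.0013 -0.0015] w 0.688 q7 1.4 tau7 -0.136
```

>>> play_rows([
  [0,0,0,0,0,-0.016],
])

```text
clock: 8.2
eef_pos: [0.5491, -0.0745, 0.2138]
tool_rot: [[0.543, 0.84, -0.001], [0.84, -0.543, -0.002], [-0.002, -0.0, -1.0]]
contact_force: [-3.3, -1.2, -1.0]
gripper_width: 0.688
```

```bash
python3 st.py
```

```text
t 8.2 [ 0.5491 -0.0745  0.2138] M [-0.313  0.134  0.415] F [-3.3 -1.2 -1. ] yaw -32.86 tilt [-0.0013 -0.0015] w 0.688 q7 0.3 tau7 -0.075
```

>>> play_rows([
  [0,0,0,0,0,-0.012],
])

```text
clock: 8.32
eef_pos: [0.5491, -0.0745, 0.2138]
tool_rot: [[0.558, 0.83, -0.001], [0.83, -0.558, -0.002], [-0.002, -0.0, -1.0]]
contact_force: [-2.1, -1.1, -1.0]
gripper_width: 0.685
```

```bash
python3 st.py
```

```text
t 8.325 [ 0.5491 -0.0745  0.2138] M [-0.342  0.147  0.557] F [-2.1 -1.1 -1. ] yaw -33.94 tilt [-0.0015 -0.0016] w 0.685 q7 -0.5 tau7 -0.303
```

>>> play_rows([
  [0,0,0,0,0,0.04],
  [0,0,0,0,0,0.05],
  [0,0,0,0,0,0.05],
  [0,0,0,0,0,0.05],
  [0,0,0,0,0,0.05],
])

```text
clock: 8.95
eef_pos: [0.5494, -0.0746, 0.2138]
tool_rot: [[0.226, 0.974, 0.0], [0.974, -0.226, -0.002], [-0.001, 0.0, -1.0]]
contact_force: [-0.7, -1.5, -1.8]
gripper_width: 0.685
```

>>> play_rows([
  [0,0,0,0,0,0.05],
  [0,0,0,0,0,0.05],
  [0,0,0,0,0,0.05],
  [0,0,0,0,0,0.05],
  [0,0,0,0,0,0.05],
])

```text
clock: 9.57
eef_pos: [0.5497, -0.0747, 0.2138]
tool_rot: [[-0.152, 0.988, 0.001], [0.988, 0.152, -0.0], [-0.0, 0.001, -1.0]]
contact_force: [-0.9, -1.2, -2.4]
gripper_width: 0.685
```

```bash
python3 st.py
```

```text
t 9.575 [ 0.5497 -0.0747  0.2138] M [-0.14   0.15   0.019] F [-0.9 -1.2 -2.4] yaw 8.72 tilt [ 0.0011 -0.0001] w 0.685 q7 32.2 tau7 -0.97
```

>>> play_rows([
  [0,0,0,0,0,0.05],
  [0,0,0,0,0,0.05],
  [0,0,0,0,0,0.05],
  [0,0,0,0,0,0.05],
  [0,0,0,0,0,0.05],
])

```text
clock: 10.2
eef_pos: [0.55, -0.0747, 0.2138]
tool_rot: [[-0.508, 0.861, 0.001], [0.861, 0.508, 0.002], [0.001, 0.002, -1.0]]
contact_force: [-0.9, -0.9, -1.8]
gripper_width: 0.685
```

>>> play_rows([
  [0,0,0,0,0,0],
])

```text
clock: 10.32
eef_pos: [0.55, -0.0747, 0.2137]
tool_rot: [[-0.507, 0.862, 0.001], [0.862, 0.507, 0.002], [0.001, 0.002, -1.0]]
contact_force: [-1.4, -1.2, -1.6]
gripper_width: 0.688
```

```bash
python3 st.py
```

```text
t 10.325 [ 0.55   -0.0747  0.2137] M [-0.129  0.265  0.141] F [-1.4 -1.2 -1.6] yaw 30.45 tilt [0.0013 0.0023] w 0.688 q7 49.2 tau7 0.468
```

>>> play_rows([
  [0,0,0,0,0,0.015],
  [0,0,0,0,0,0],
])

```text
clock: 10.58
eef_pos: [0.5501, -0.0747, 0.2138]
tool_rot: [[-0.524, 0.851, 0.001], [0.851, 0.524, 0.003], [0.001, 0.002, -1.0]]
contact_force: [-1.3, -0.6, -0.7]
gripper_width: 0.685
```

>>> play_rows([
  [0,0,0,0,0,0],
  [0,0,0,0,0,0],
  [0,0,0,0,0,0],
  [0,0,0,0,0,0],
], gripper=1)

```text
clock: 11.08
eef_pos: [0.551, -0.0744, 0.2143]
tool_rot: [[-0.523, 0.852, 0.003], [0.852, 0.523, 0.003], [0.0, 0.004, -1.0]]
contact_force: [0.9, -0.6, 0.0]
gripper_width: 1.0
```

```bash
python3 st.py
```

```text
t 11.075 [ 0.551  -0.0744  0.2143] M [-0.002  0.04  -0.033] F [ 0.9 -0.6  0. ] yaw 31.56 tilt [0.0035 0.0026] w 1.0 q7 50.0 tau7 -0.001
```

Lift clear, and check the rib (expect -175.6 - 20 = 164.4°).

>>> play_rows([
  [0,0,0.5,0,0,0],
  [0,0,0.5,0,0,0],
  [0,0,0.5,0,0,0],
  [0,0,0.5,0,0,0],
  [0,0,0,0,0,0],
])

```text
clock: 11.7
eef_pos: [0.5507, -0.0744, 0.3171]
tool_rot: [[-0.523, 0.852, 0.003], [0.852, 0.523, 0.003], [0.001, 0.004, -1.0]]
contact_force: [-0.2, 0.6, -0.3]
gripper_width: 1.0
```

```bash
python3 st.py; python3 - <<'E'
from h import *
s=cams.snapshot("wrist"); u,v=proj(s,[.5495,-.0732,.173]).round().astype(int); print(u,v); crop(s,u,v,60,5,"pics/e.png"); print(s["cam_to_world"])
for n in("top","scene"):
    x=cams.snapshot(n); cv2.imwrite(f"pics/e_{n}.png",x["image"][:,:,::-1])
E
```

```text
t 11.7 [ 0.5507 -0.0744  0.3171] M [0.023 0.038 0.028] F [-0.2  0.6 -0.3] yaw 31.53 tilt [0.0031 0.0026] w 1.0 q7 46.5 tau7 -0.125
254 200
[[ 0.85191871  0.49696267  0.16511397  0.50911323]
 [ 0.52365201 -0.81132333 -0.2598904  -0.00710798]
 [ 0.00480499  0.30786776 -0.95141703  0.38667657]
 [ 0.          0.          0.          1.        ]]
```

View pics/e.png

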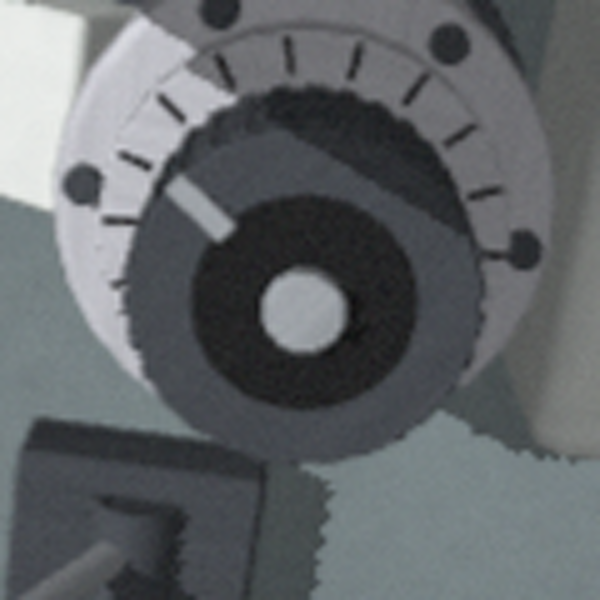

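View pics/e_scene.png

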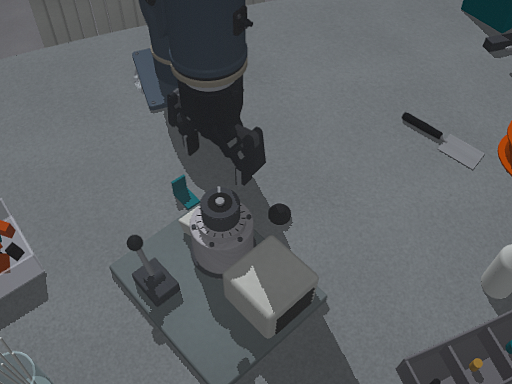

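```bash
python3 - <<'E'
from h import *
# nearly the same pose; view now (advances 0.05s)
s=cams.snapshot("wrist")
w=onz(s,194+200/5-.4,140+208/5-.4,.1745); c=onz(s,194+305/5-.4,140+303/5-.4,.173)
d=w-c; print("rib ang",np.degrees(np.arctan2(d[1],d[0])),np.hypot(*d[:2]),c)
T=np.array(s["cam_to_world"])
# rows for ball
top=cams.snapshot("top"); 
im=cv2.imread("pics/e_top.png"); cv2.imwrite("pics/e_t2.png",cv2.resize(im[100:250,220:430],None,fx=3.5,fy=3.5,interpolation=cv2.INTER_CUBIC))
E
```

```text
rib ang 166.7348647874655 0.023563134253288355 [ 0.54755007 -0.07182245  0.173     ]
```

View pics/e_t2.png

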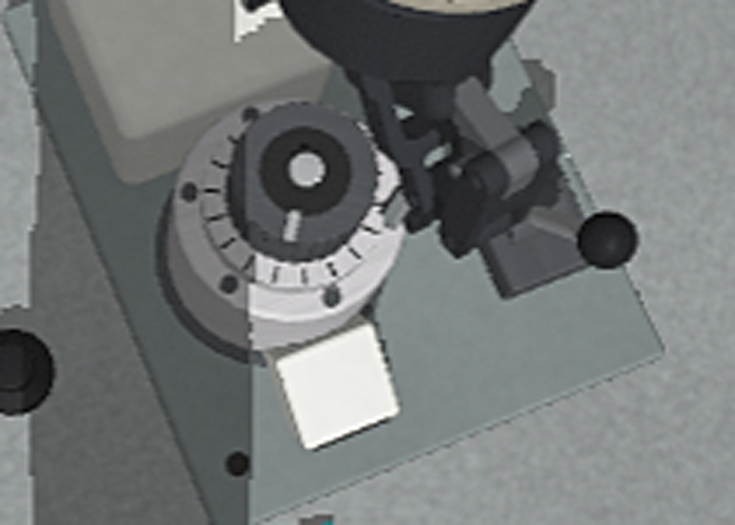

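```bash
python3 - <<'E'
from h import *
s=cams.snapshot("top")
a=onz(s,291.2,248.4,.02);b=onz(s,408.9,199.7,.02); d=a-b; print(np.degrees(np.arctan2(d[1],d[0]))-90)
print(a,b)
bb=onz(s,220+608/3.5-.4,100+240/3.5-.4,.112); print("ball",bb)
for yaw in (22.5,23,24,24.5):
  c,si=np.cos(np.radians(yaw)),np.sin(np.radians(yaw)); R=np.array([[c,-si],[si,c]])
  for n,l in (("ball0",[-.0684,-.125]),("ball1",[.0084,-.125]),("pre",[-.115,-.125])): print(yaw,n,R@l+[.5495,-.0732])
  for l in ([-.12,-.168],[-.12,.078],[.18,-.168]): print("   corner",l,proj(s,np.append(R@l+[.5495,-.0732],.02)))
E
```

```text
22.900806039575613
[ 0.41707109 -0.06323286  0.02      ] [ 0.504296   -0.26971505  0.02      ]
ball [ 0.53709205 -0.21442901  0.112     ]
22.5 ball0 [ 0.53414207 -0.21486049]
22.5 ball1 [ 0.60509602 -0.1854704 ]
22.5 pre [ 0.49108928 -0.23269354]
   corner [-0.12, -0.168] [411.61763279 200.50485524]
   corner [-0.12, 0.078] [281.77413691 253.1777864 ]
   corner [0.18, -0.168] [340.6081625  55.57792  ]
23 ball0 [ 0.53537886 -0.21498912]
23 ball1 [ 0.60607363 -0.18498097]
23 pre [ 0.49248333 -0.23319719]
   corner [-0.12, -0.168] [411.7762785  199.51817578]
   corner [-0.12, 0.078] [282.49390737 253.31948651]
   corner [0.18, -0.168] [339.5289417   55.21169448]
24 ball0 [ 0.53785557 -0.21521397]
24 ball1 [ 0.60801586 -0.18397659]
24 pre [ 0.49528435 -0.2341679 ]
   corner [-0.12, -0.168] [412.06626378 197.54184188]
   corner [-0.12, 0.078] [283.93702806 253.58391408]
   corner [0.18, -0.168] [337.36279937  54.50508291]
24.5 ball0 [ 0.5390953  -0.21531018]
24.5 ball1 [ 0.60898033 -0.18346174]
24.5 pre [ 0.49669111 -0.23463488]
   corner [-0.12, -0.168] [412.19760813 196.55234815]
   corner [-0.12, 0.078] [284.66025515 253.70661568]
   corner [0.18, -0.168] [336.27601554  54.16472898]
```

>>> play_rows([
  [-0.126,-0.32,0,0,0,-0.115],
  [-0.126,-0.32,0,0,0,-0.115],
  [-0.126,-0.32,0,0,0,-0.115],
  [-0.126,-0.32,0,0,0,-0.115],
  [-0.126,-0.32,0,0,0,-0.115],
], gripper=-1)

```text
clock: 12.62
eef_pos: [0.5169, -0.1546, 0.3114]
tool_rot: [[0.33, 0.944, -0.003], [0.944, -0.33, 0.006], [0.004, -0.005, -1.0]]
contact_force: [0.3, -0.4, -1.0]
gripper_width: 0.003
```

>>> play_rows([
  [-0.126,-0.32,0,0,0,-0.115],
  [-0.126,-0.32,0,0,0,-0.115],
  [-0.126,-0.32,0,0,0,-0.115],
  [-0.126,-0.32,0,0,0,-0.115],
  [-0.126,-0.32,0,0,0,-0.115],
])

```text
clock: 13.25
eef_pos: [0.4836, -0.2366, 0.3088]
tool_rot: [[0.942, 0.337, -0.001], [0.337, -0.942, 0.008], [0.001, -0.008, -1.0]]
contact_force: [1.0, -0.2, -0.4]
gripper_width: -0.002
```

```bash
python3 st.py
```

```text
t 13.25 [ 0.4836 -0.2366  0.3088] M [-0.014 -0.078 -0.042] F [ 1.  -0.2 -0.4] yaw -70.33 tilt [-0.0014  0.0076] w -0.002 q7 -19.4 tau7 1.823
```

>>> play_rows([
  [0.06,0.02,-0.4,-0.005,-0.001,0.04],
  [0,0,-0.6,0,0,0],
  [0,0,-0.6,0,0,0],
  [0,0,-0.6,0,0,0],
  [0,0,0,0,0,0],
])

```text
clock: 13.88
eef_pos: [0.4853, -0.2368, 0.1937]
tool_rot: [[0.921, 0.389, -0.004], [0.389, -0.921, -0.002], [-0.004, -0.0, -1.0]]
contact_force: [-0.2, 0.1, 0.1]
gripper_width: 0.002
```

```bash
python3 st.py
```

```text
t 13.875 [ 0.4853 -0.2368  0.1937] M [-0.022 -0.012  0.007] F [-0.2  0.1  0.1] yaw -67.11 tilt [-0.0039 -0.0016] w 0.002 q7 -9.7 tau7 0.388
```

>>> play_rows([
  [0.03,0.02,-0.35,0.001,-0.003,0],
  [0,0,0,0,0,0],
  [0,0,0,0,0,0],
])

```text
clock: 14.25
eef_pos: [0.4876, -0.2369, 0.1785]
tool_rot: [[0.921, 0.389, 0.002], [0.389, -0.921, -0.002], [0.002, 0.002, -1.0]]
contact_force: [-0.1, -0.4, -0.2]
gripper_width: -0.001
```

```bash
python3 st.py;  python3 - <<'E'
from h import *
s=cams.snapshot("wrist"); cv2.imwrite("pics/f.png",s["image"][:,:,::-1])
s=cams.snapshot("scene"); crop(s,150,230,70,5,"pics/f2.png")
E
```

```text
t 14.25 [ 0.4876 -0.2369  0.1785] M [0.021 0.011 0.032] F [-0.1 -0.4 -0.2] yaw -67.14 tilt [ 0.0025 -0.0016] w -0.001 q7 -8.5 tau7 0.013
```

View pics/f.png

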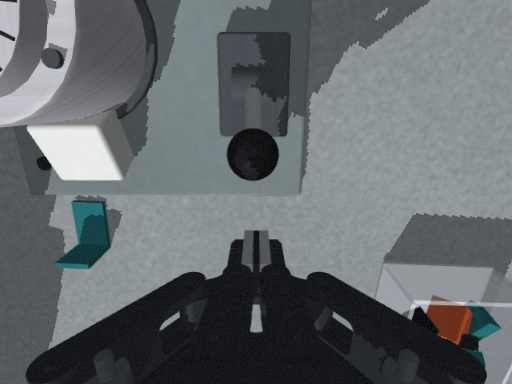

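View pics/f2.png

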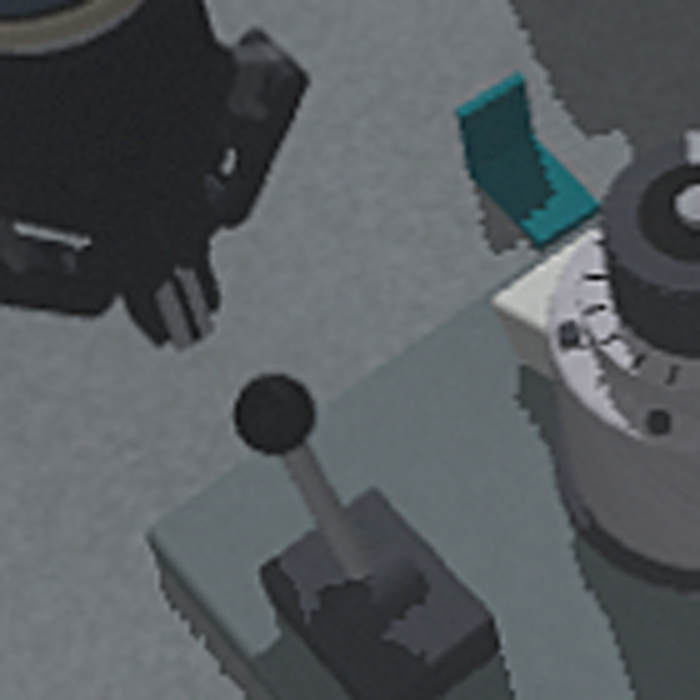

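>>> play_rows([
  [0.22,0.1,-0.05,0,-0.001,0],
  [0.22,0.094,0,0,0,0],
  [0.22,0.094,0,0,0,0],
  [0.22,0.094,0,0,0,0],
])

```text
clock: 14.85
eef_pos: [0.5346, -0.2165, 0.1769]
tool_rot: [[0.921, 0.389, 0.005], [0.389, -0.921, -0.002], [0.004, 0.004, -1.0]]
contact_force: [-1.0, -0.8, 0.5]
gripper_width: -0.002
```

```bash
python3 st.py
```

```text
t 14.85 [ 0.5346 -0.2165  0.1769] M [-0.091  0.219 -0.02 ] F [-1.  -0.8  0.5] yaw -67.14 tilt [ 0.0053 -0.0018] w -0.002 q7 -12.9 tau7 0.332
```

>>> play_rows([
  [0.22,0.094,0,0,-0.003,0],
  [0.22,0.094,0,0,0,0],
  [0.22,0.094,0,0,0,0],
])

```text
clock: 15.22
eef_pos: [0.5701, -0.2011, 0.1766]
tool_rot: [[0.921, 0.389, 0.01], [0.389, -0.921, -0.002], [0.008, 0.005, -1.0]]
contact_force: [-1.3, -0.8, -0.9]
gripper_width: -0.004
```

```bash
python3 st.py
```

```text
t 15.225 [ 0.5701 -0.2011  0.1766] M [-0.12   0.163  0.047] F [-1.3 -0.8 -0.9] yaw -67.11 tilt [ 0.0097 -0.0019] w -0.004 q7 -16.1 tau7 0.328
```

>>> play_rows([
  [0.1,0.043,0,0,-0.002,0],
])

```text
clock: 15.35
eef_pos: [0.576, -0.1983, 0.1763]
tool_rot: [[0.921, 0.39, 0.013], [0.39, -0.921, -0.002], [0.011, 0.007, -1.0]]
contact_force: [-1.4, -0.3, 0.6]
gripper_width: 0.001
```

```bash
python3 st.py
```

```text
t 15.35 [ 0.576  -0.1983  0.1763] M [-0.08   0.154 -0.059] F [-1.4 -0.3  0.6] yaw -67.06 tilt [ 0.0126 -0.0018] w 0.001 q7 -16.5 tau7 -0.012
```

```bash
python3 - <<'E'
from h import *
s=cams.snapshot("scene"); crop(s,150,230,70,5,"pics/g2.png")
E
```

```text
(no output)
```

View pics/g2.png

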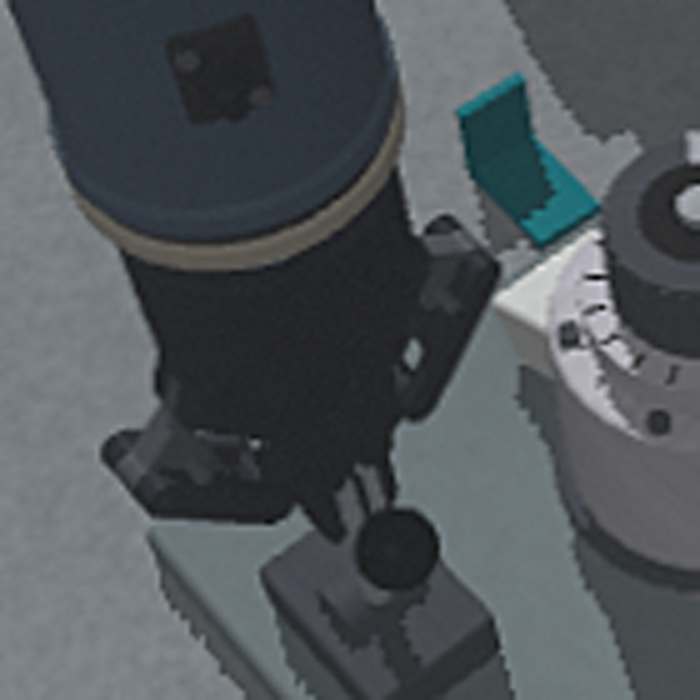

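>>> play_rows([
  [0.08,0.034,0,0,0.004,0],
])

```text
clock: 15.52
eef_pos: [0.58, -0.1967, 0.1764]
tool_rot: [[0.921, 0.389, 0.006], [0.389, -0.921, -0.002], [0.005, 0.004, -1.0]]
contact_force: [-0.4, -0.1, -0.6]
gripper_width: -0.001
```

```bash
python3 st.py
```

```text
t 15.525 [ 0.58   -0.1967  0.1764] M [-0.119  0.143  0.016] F [-0.4 -0.1 -0.6] yaw -67.09 tilt [ 0.0065 -0.0017] w -0.001 q7 -17.1 tau7 0.284
```

>>> play_rows([
  [0.08,0.034,0,0,0.003,0],
])

```text
clock: 15.65
eef_pos: [0.5839, -0.195, 0.1763]
tool_rot: [[0.921, 0.389, 0.001], [0.389, -0.921, -0.002], [0.0, 0.002, -1.0]]
contact_force: [-7.1, -3.8, -0.3]
gripper_width: 0.003
```

```bash
python3 st.py
```

```text
t 15.65 [ 0.5839 -0.195   0.1763] M [-0.71   1.787 -0.042] F [-7.1 -3.8 -0.3] yaw -67.1 tilt [ 0.001  -0.0017] w 0.003 q7 -17.7 tau7 0.158
```

>>> play_rows([
  [0.05,0.021,0,0,0.001,0],
])

```text
clock: 15.78
eef_pos: [0.5844, -0.195, 0.1762]
tool_rot: [[0.922, 0.388, -0.005], [0.388, -0.922, -0.002], [-0.005, 0.0, -1.0]]
contact_force: [-11.0, -3.3, 4.9]
gripper_width: -0.002
```

```bash
python3 st.py
```

```text
t 15.775 [ 0.5844 -0.195   0.1762] M [-7.890e-01  2.587e+00  2.000e-03] F [-11.   -3.3   4.9] yaw -67.19 tilt [-0.0045 -0.0022] w -0.002 q7 -18.0 tau7 0.036
```

End stop reached (force rises to ~11 N). Back away along the push direction, then lift and check.

>>> play_rows([
  [-0.1,-0.043,0,0,0,0],
  [-0.4,-0.17,0,0,0,0],
  [-0.5,-0.21,0,0,0,0],
  [-0.5,-0.21,0.3,0,0,0],
  [-0.3,-0.1,0.8,0,0,0],
])

```text
clock: 16.4
eef_pos: [0.4924, -0.2315, 0.2303]
tool_rot: [[0.921, 0.389, -0.007], [0.389, -0.921, -0.001], [-0.006, -0.002, -1.0]]
contact_force: [0.1, -0.0, 0.9]
gripper_width: -0.002
```

>>> play_rows([
  [-0.5,-0.3,0.8,0,0,0],
  [-0.3,-0.5,0.8,0,0,0],
  [0,-0.6,0.6,0,0,0],
  [0,0,0,0,0,0],
])

```text
clock: 16.9
eef_pos: [0.45, -0.3047, 0.3473]
tool_rot: [[0.922, 0.387, 0.001], [0.387, -0.922, -0.002], [-0.0, 0.003, -1.0]]
contact_force: [0.2, 0.4, -0.8]
gripper_width: -0.003
```

```bash
python3 st.py;  python3 - <<'E'
from h import *
s=cams.snapshot("wrist"); cv2.imwrite("pics/h.png",s["image"][:,:,::-1])
s=cams.snapshot("scene"); crop(s,190,220,80,4,"pics/h2.png")
t=cams.snapshot("top"); crop(t,320,158,100,4,"pics/h3.png")
for y in (23.2,):
  c,si=np.cos(np.radians(y)),np.sin(np.radians(y)); R=np.array([[c,-si],[si,c]])
  P=np.append(R@[.0084,-.125]+[.5495,-.0732],.112); print((proj(s,P)-[110,140])*4,(proj(t,P)-[220,58])*4)
E
```

```text
t 16.9 [ 0.45   -0.3047  0.3473] M [0.038 0.005 0.018] F [ 0.2  0.4 -0.8] yaw -67.23 tilt [ 0.0006 -0.0025] w -0.003 q7 -11.6 tau7 0.169
[211.2285525  537.60980212] [607.80263462 270.80605584]
```

View pics/h2.png

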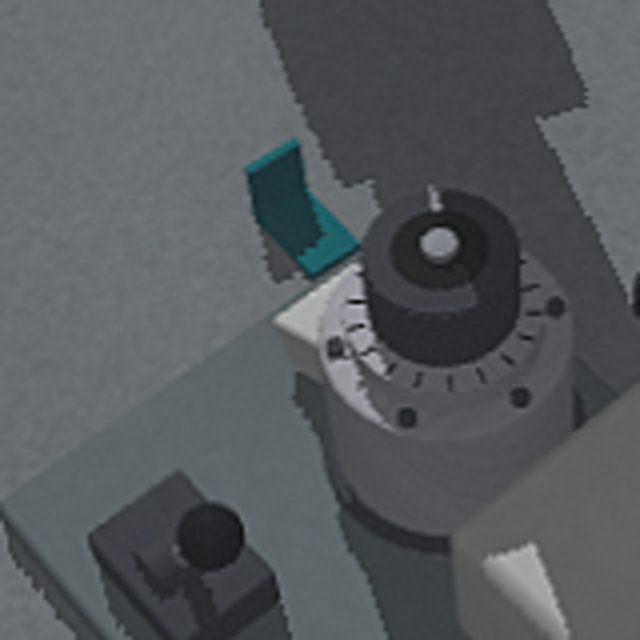

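View pics/h3.png

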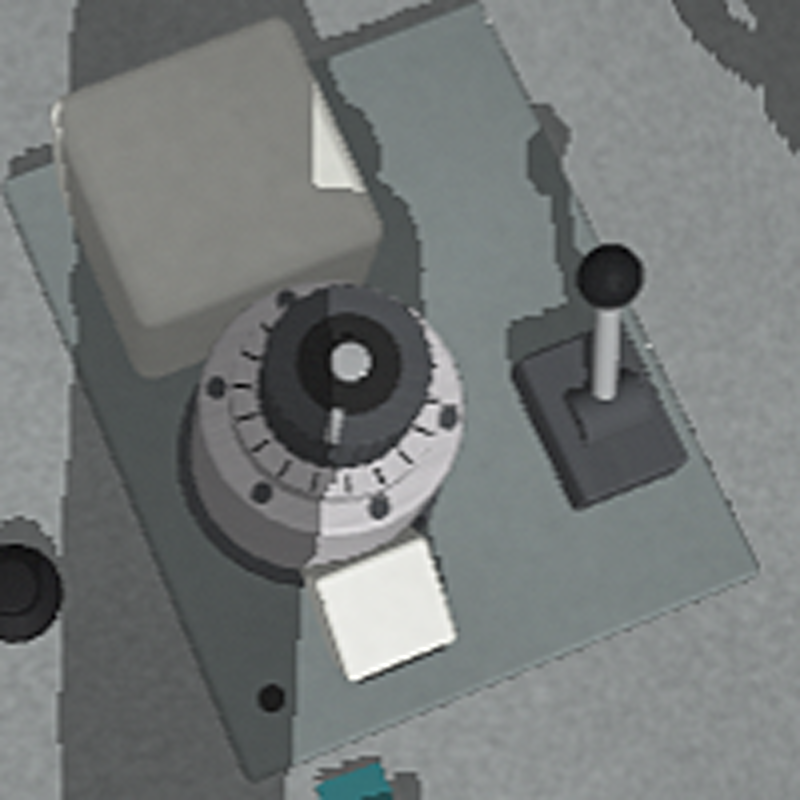

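>>> play_rows([
  [0,0,0,0,0,0],
  [0,0,0,0,0,0],
], gripper=0.5)

```text
clock: 17.3
eef_pos: [0.4507, -0.299, 0.3422]
tool_rot: [[0.92, 0.392, -0.007], [0.392, -0.92, 0.004], [-0.005, -0.006, -1.0]]
contact_force: [0.4, 0.2, 0.5]
gripper_width: 0.417
```

```bash
python3 st.py; python3 -c "
from rig import manip; print(manip.hand_in())"
```

```text
t 17.3 [ 0.4507 -0.299   0.3422] M [-0.038  0.05  -0.006] F [0.4 0.2 0.5] yaw -66.9 tilt [-0.0067  0.0039] w 0.417 q7 -11.6 tau7 -0.001
the job is handed in; nothing more can be done
None
```

The grinder gap is set three clicks open from touch and the lock lever is all the way over. I handed the job in at 17.3 s of the 64 s allowed.

- **Finding touch:** I pinched the ring and turned it clockwise. Clicks 1 to 3 each gave only a detent bump of up to about 0.3 N m that faded. At the fourth click the torque kept rising like a spring, and I stopped at about 0.55 N m, 5.7° past the click.
- **Backing off:** I turned the ring back three clicks, to within about 0.2° of the click by tool yaw, and released it.
- **Lock lever:** I pushed the ball over with closed fingers until the end stop answered with about 12 N, then backed away and lifted clear.

**Last checks:**
- **Rib:** It shows a net turn of about 20° clockwise, which is four clicks in and three back. The top view gave 20.8°. The wrist view gave about 18°, a 2° disagreement that I put down to pixel error.
- **Ball:** It sits within about 1 px of the predicted locked position in both fixed views.
- **Contact:** The gripper is clear, with no contact force. I saw nothing else on the table moved in the views I checked.

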